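# Put the top plate on the tea-light warmer

## Robot

A 6-joint arm with a two-finger parallel gripper is mounted at the origin on a cart in front of the work surface, level with it; the furniture and walls round the work are solid. World frame = base frame: x ahead of the robot, y to its left, z up, the work surface at z = 0. Lengths are in m, angles in rad, forces in N, time in s.
With the tool pointing down it reaches from about 0.3 to 0.825 m from the base axis. Payload 5.4 kg.
Tool frame: the origin (TCP) lies at the very end of the fingers, on their centre line; the grasp point (between the pads) lies 19 mm behind it; z points along the fingers, y is the line along which they close (so a half turn about z gives the same grasp; the last joint's range is limited). The gripper opens to 92 mm and grips with 3 to 60 N. Pads are 20 mm wide; open, the fingers measure 128 mm over their backs; the gripper's body (75 mm by 189 mm) begins 69 mm behind the grasp point.
Start: joints at [0.982, 0.158, 1.597, -0, 1.386, -0.21], TCP at [0.213, 0.534, 0.215] pointing down, gripper open.
Joint ranges: [-2.91, 2.91], [-0.94, 2.29], [0.18, 2.7], [-1.29, 4.43], [0.17, 2.64], [-3, 3]. Speed limits (rad/s): [2.57, 2.57, 3.14, 3.14, 3.14, 3.14].

## Interface

Orientations are given as a unit quaternion [w, x, y, z].
In Python, from bench import get_obs, viewer, ctrl gives the robot as it stands.
- The arm moves only by the tool send_rows, never from a script. Its argument "motion" is a list of rows, each an object of numbers: "hand": the finger opening in mm, from 0 to 91.9; "tx", "ty", "tz": the shift along the tool's x, y, z in mm; "spin": the turn about the tool's z in rad. A call has 1 to 20 rows; each row shifts and turns the commanded pose from where the row before left it, along the tool's axes as they then stand; what a row does not reach is not made up. A row lasts 1/10 s, in which the tool goes at most 50 mm and 8.59 degrees, less where a joint would pass 70% of its speed; a pose out of reach is approached as far as the arm can. A call is refused whole if a number of a shift passes 50 or a number of a turn 0.15, either way. A call with a gripper value outside its range is refused whole. The fingers move at their own pace and stop on an object; "force" is the grip in N (left out, the last holds). Time passes only in rows, so rows that do not move let the fingers close. It gives the time, the measured TCP pose, the force, the opening and the grip force at its end, in the units of the state.
- get_obs(): the state, without advancing time (a new reading comes with each control period).
- viewer.grab_frame(name): name is "scene" or "side" or "wrist"; returns (picture, depth): 420x560x3 uint8, blue, green, red; 420x560 float32, m along the optical axis (not along the pixel's ray), 0 where there is no reading.
- viewer.calibration(name): a dict with "vertical_fov" (degrees; the focal length in pixels is half the picture's height over the tangent of half this angle, whatever the lens; pixels are square), "cx", "cy" (the principal point, pixels), "distortion" ([k1, k2, p1, p2, k3] as OpenCV has them; the pictures are not rectified), "extrinsics" (4x4, takes a point from world to camera coordinates). Camera axes: x right, y down, z forward; pixel columns grow to the right and rows downward; lengths in m; the calibration is good to about 2 mm. A picture is of the moment at which its call begins: read the wrist's pose just before it. calibration takes no time and is no camera call; for the wrist camera it gives the pose at the moment of the call.
- ctrl.hand_in(): hands the job in; it is judged then, once.
The state is a dict: "t": time; "joints": joint angles; "qd": joint speeds; "joint_torque": joint torques, N m; "tool_pos": TCP position; "eef_rot": TCP orientation; "contact_force": force on the tool from outside, world axes, zero at the start; "moment": the same for the moment, N m; "gripper_width": opening from 0.0 (shut) to 1.0 (fully open); "grip_force": force on a finger pad.
Only numpy, scipy, OpenCV 4.12 (cv2) and the standard library are available. Lean on these libraries where they do the work, as an engineer would, in place of code of your own. Each camera call takes 0.05 s, during which the arm holds its last target. There are 200 camera calls.

## Task

Pick up the long metal top plate, the one whose two holes are as far apart as the warmer's two pins, and lower it over the pins of the tea-light warmer so that both pins stand through its holes and it lies flat and flush on the two wooden blocks; either way round will do. Lower it rather than drop it, let go of it, and leave the shorter plate, which belongs to another warmer, where it lies.

Things in the scene. Friction and masses are not known exactly. Their poses are not given: they have to be found in the camera images.
- long_plate_grip (a point): Centre of the wooden grip (44 x 16 mm, 36 mm tall) on the long loose grey metal plate, 0.35 kg, 190 x 84 x 6 mm, lying flat, grip up. Two 38 mm round through holes, 66 mm either side of the centre along x. Plate's underside is 24 mm below this point, its top face 18 mm below, the grip's top 18 mm above. x along plate and grip, y across (16 mm side of the grip), z up. Same both ways round.
- warmer_seat (a point): Middle of the fixed tea-light warmer, level with the tops of its two wooden end blocks (45 mm up), on which the plate's underside rests when home, grip over this point. Steel foot tray 200 x 96 mm, tea lights between the blocks. On each block (36 x 84 mm), 66 mm either side of this point along x, a steel pin, 16 mm thick, 10 mm at its tip, rises 22 mm. x runs through both pins, z up.
- short_plate_grip (a point): Centre of the wooden grip of the shorter plate, to be left alone: same make, grip, heights and axes, but 136 x 84 x 6 mm with two 32 mm holes only 43 mm either side of its centre, so it does not fit the pins. The two plates lie one behind the other, in either order.

How it is judged:
At the end, for the whole second after the job is handed in: The long plate rests on both wooden blocks with both pins through its holes: its grip within 18 mm of the warmer's middle, its underside within 3 mm of the block tops, tilted less than 3 degrees, its length within 15 degrees of the warmer's (either way round), at rest (horizontal distance between long_plate_grip and warmer_seat below 0.018 m and z of long_plate_grip in the frame of warmer_seat between 0.021 and 0.027 m and angle between long_plate_grip's own z axis and vertical below 0.05 rad and angle between the x axis of long_plate_grip and the x axis of warmer_seat, either way round below 0.26 rad and linear speed of long_plate below 0.02 m/s); the robot touches nothing.
It fails at once if the shorter plate is shifted by more than 30 mm (distance of short_plate_grip from where it was at the start of the episode above 0.03 m).
It fails at once if the long plate is dropped onto the warmer (it comes down on it faster than 0.8 m/s, as after a fall of more than 30 mm) (horizontal distance between long_plate_grip and warmer_seat below 0.04 m and z of long_plate_grip in the frame of warmer_seat below 0.09 m and linear speed of long_plate above 0.8 m/s).
It also fails if it takes over 35 s, if anything falls off the work surface, if the arm or the gripper's body presses on something with over 40 N, if the wrist force passes 120 N, or if a joint passes its speed limit or range.

## Working session

There is one attempt and no reset: what is moved stays moved. The work goes in short steps, Python scripts to look and compute and a tool call to move; the robot and the scene stay as the last step left them, time stands still between calls to the robot, and variables do not carry over. Pictures are saved under pics/ and viewed, at most 10 in all, crops included, and the job is handed in when it is done.

Besides the shell and the picture viewer there is one more tool, called after "Request:" as name(argument=value, ...), one argument or row to a line, values as JSON. send_rows: Moves the arm, as the interface text tells. Its arguments: {"type":"object","properties":{"motion":{"type":"array"},"force":{"type":"number"}},"required":["motion"]}

```bash
mkdir -p pics
cat > h.py <<'E'
import numpy as np, cv2
from bench import get_obs, viewer, ctrl
def K(c):
    f=210/np.tan(np.radians(c["vertical_fov"])/2)
    return np.array([[f,0,c["cx"]],[0,f,c["cy"]],[0,0,1.]]), np.array(c["distortion"],float)
def ray(c,px):
    k,d=K(c); n=cv2.undistortPoints(np.array(px,float).reshape(-1,1,2),k,d)[:,0]
    E=np.array(c["extrinsics"]); R,t=E[:3,:3],E[:3,3]
    return -R.T@t, np.c_[n,np.ones(len(n))]@R
def plane(c,px,z):
    o,d=ray(c,px); return o+d*((z-o[2])/d[:,2])[:,None]
def world(c,dep):
    v,u=np.mgrid[:420,:560]; o,d=ray(c,np.c_[u.ravel(),v.ravel()])
    return (o+d*dep.reshape(-1,1)).reshape(420,560,3)
E
python3 - <<'E'
from h import *
for n in ("scene","side"):
    c=viewer.calibration(n); p,d=viewer.grab_frame(n); cv2.imwrite(f"pics/{n}0.png",p); np.savez(f"{n}0.npz",p=p,d=d)
    print(n,c["vertical_fov"],ray(c,[[c["cx"],c["cy"]]]))
o=get_obs();print(o["t"],o["tool_pos"],o["eef_rot"])
E
```

```text
scene 56.68137535851478 (array([ 0.26603289, -0.37461902,  0.68931857]), array([[ 0.32231102,  0.62039738, -0.71499839]]))
side 56.95090953861848 (array([0.4966326 , 0.86665747, 0.58040364]), array([[ 0.05766302, -0.80020784, -0.59694421]]))
0.1 [0.21233195 0.5337635  0.21371479] [-3.31137335e-04  1.88269306e-01  9.82117083e-01 -7.70606772e-04]
```

View pics/scene0.png

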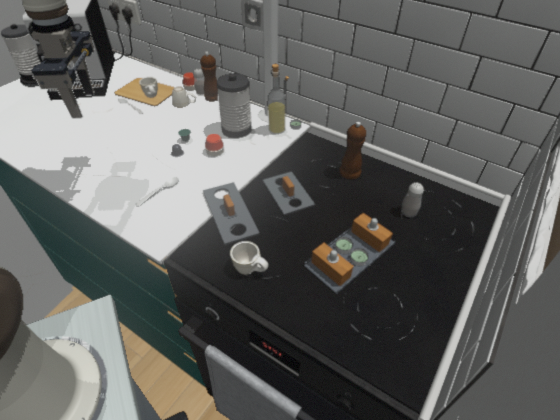

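View pics/side0.png

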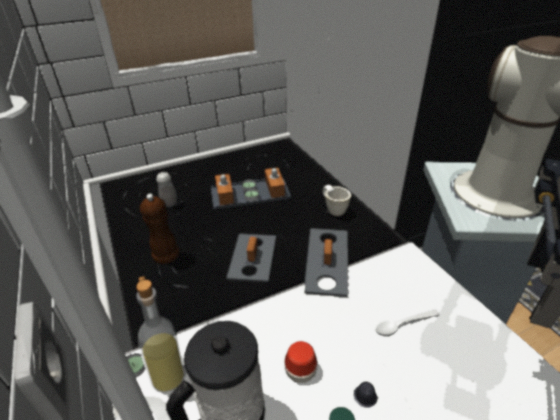

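The scene view shows the long plate (grip at about 229,204), the short plate (288,184) and the warmer blocks at (332,263) and (372,232). In the side view these are at (328,250), (252,247), (275,180) and (224,187). Both plates' order is clear, so I'll measure next.

Run:
```python
from h import *
R={"scene":{"long":(195,175,262,245),"short":(262,165,318,215),"b1":(308,240,356,288),"b2":(350,210,395,252)},
"side":{"long":(302,225,352,300),"short":(224,230,280,282),"b1":(262,165,290,200),"b2":(212,172,238,206)}}
for n in R:
    z=np.load(n+"0.npz");p,d=z["p"],z["d"];c=viewer.calibration(n);W=world(c,d)
    hsv=cv2.cvtColor(p,cv2.COLOR_BGR2HSV)
    wood=((hsv[...,0]<20)&(hsv[...,1]>120)&(hsv[...,2]>50))
    for k,(a,b,e,f) in R[n].items():
        m=np.zeros((420,560),bool);m[b:f,a:e]=1
        w=m&wood&(d>0); P=W[w]; zt=np.percentile(P[:,2],90)
        T=P[P[:,2]>zt-.008]; r=cv2.minAreaRect((T[:,:2]*1000).astype(np.float32))
        print(n,k,w.sum(),"ztop",zt.round(4),"mean",T.mean(0).round(4),"rect",np.round(r[0],1),np.round(r[1],1),round(r[2],1))
        if k in("long","short"):
            g=m&(hsv[...,1]<70)&(p.max(2)>45)&(p.max(2)<150)
            g=cv2.morphologyEx(g.astype(np.uint8),cv2.MORPH_OPEN,np.ones((3,3)))
            cs,_=cv2.findContours(g,0,2);q=max(cs,key=cv2.contourArea)[:,0]
            X=plane(c,q,.006)[:,:2]*1000; r=cv2.minAreaRect(X.astype(np.float32));print("   plate",np.round(r[0],1),np.round(r[1],1),round(r[2],1), "z",np.median(W[g>0][:,2]))
```

```text
scene long 1 ztop 0.042 mean [0.4516 0.2529 0.042 ] rect [451.6 252.9] [0. 0.] 0.0
   plate [456.1 279.9] [235.5 152.5] 66.0 z 0.0030624541857777743
scene short 52 ztop 0.043 mean [0.6073 0.2649 0.0413] rect [607.4 266.3] [11.1 37.9] 0.5
   plate [614.1 281.3] [186.9 129.8] 65.9 z 0.0025887330980666756
scene b1 824 ztop 0.0457 mean [0.58   0.0083 0.0442] rect [582.2  11.7] [36.1 82.9] 15.9
scene b2 773 ztop 0.0456 mean [0.7054 0.0443 0.044 ] rect [707.5  49.4] [38.  84.7] 15.8
side long 173 ztop 0.0419 mean [0.4504 0.2761 0.0402] rect [450.5 274.2] [42.1 14.5] 85.0
   plate [451.  274.3] [200.2  88.2] 86.2 z 0.005067716445501302
side short 169 ztop 0.0418 mean [0.608  0.2751 0.0401] rect [608.6 272.6] [42.9 15.8] 87.5
   plate [609.6 270.7] [142.   87.6] 88.1 z 0.005112144652256623
side b1 355 ztop 0.0447 mean [0.5797 0.0288 0.0433] rect [581.3  16.2] [36.4 84.7] 16.1
side b2 350 ztop 0.0449 mean [0.7046 0.0651 0.0437] rect [707.8  54.1] [35.8 81.5] 15.9
```

Request:
send_rows(
  motion=[
    {"tx":-40,"ty":-19,"hand":70},
    {"tx":-40,"ty":-19},
    {"tx":-40,"ty":-19},
    {"tx":-40,"ty":-19},
    {"tx":-40,"ty":-19},
    {"tx":-40,"ty":-19},
    {"tx":-40,"ty":-19},
    {"tx":-40,"ty":-20},
    {"spin":0.14},
    {"spin":0.14},
    {"spin":0.14},
    {"spin":0.14},
    {"spin":0.14},
    {"spin":0.14},
    {"spin":0.14},
    {"spin":0.14},
    {"spin":0.14},
    {},
  ],
)

```text
validation failed for argument at $.mo...
```

Run:
```python
from h import *
o=get_obs();print(o["t"],o["tool_pos"],o["eef_rot"],o["joints"])
c=viewer.calibration("wrist");p,d=viewer.grab_frame("wrist");cv2.imwrite("pics/w1.png",p);W=world(c,d)
hsv=cv2.cvtColor(p,cv2.COLOR_BGR2HSV)
w=((hsv[...,0]<20)&(hsv[...,1]>120)&(hsv[...,2]>50)).astype(np.uint8)
for q in cv2.findContours(w,0,2)[0]:
    if cv2.contourArea(q)>150:
        m=cv2.drawContours(np.zeros_like(w),[q],-1,1,-1)>0; P=W[m&(d>0)];zt=np.percentile(P[:,2],80);T=P[P[:,2]>zt-.006]
        r=cv2.minAreaRect((T[:,:2]*1000).astype(np.float32));print(cv2.boundingRect(q),zt.round(4),np.round(r[0],1),np.round(r[1],1),round(r[2],1))
```

```text
0.1 [0.21233195 0.5337635  0.21371479] [-3.31137335e-04  1.88269306e-01  9.82117083e-01 -7.70606772e-04] [ 9.81911666e-01  1.59002955e-01  1.59809246e+00  1.08671843e-05
  1.38617469e+00 -2.10087249e-01]
(165, 388, 26, 12) 0.0413 [448.2 273.6] [40.5 14.2] 86.6
(319, 364, 32, 21) 0.0462 [359.2 546.8] [ 41.4 319.2] 79.2
```

View pics/w1.png

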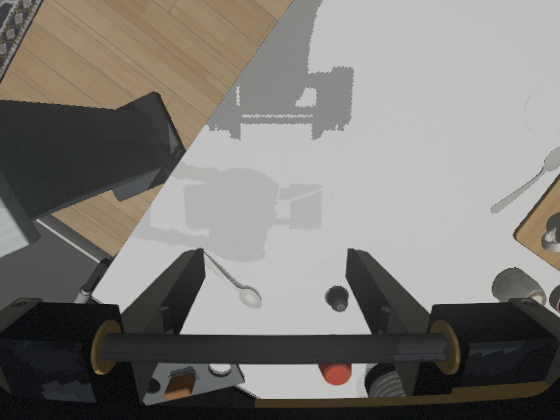

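The move was refused, so the arm hasn't moved. The wrist picture shows the spoon, the jar lids and part of the long plate's grip at (180,388), behind the gripper bar. I'll try again with full rows.

Request:
send_rows(
  motion=[
    {"hand":70,"tx":-40,"ty":-19,"tz":0,"spin":0},
    {"hand":70,"tx":-40,"ty":-19,"tz":0,"spin":0},
    {"hand":70,"tx":-40,"ty":-19,"tz":0,"spin":0},
    {"hand":70,"tx":-40,"ty":-19,"tz":0,"spin":0},
    {"hand":70,"tx":-40,"ty":-19,"tz":0,"spin":0},
    {"hand":70,"tx":-40,"ty":-19,"tz":0,"spin":0},
    {"hand":70,"tx":-40,"ty":-19,"tz":0,"spin":0},
    {"hand":70,"tx":-40,"ty":-20,"tz":0,"spin":0},
    {"hand":70,"tx":0,"ty":0,"tz":0,"spin":0.14},
    {"hand":70,"tx":0,"ty":0,"tz":0,"spin":0.14},
    {"hand":70,"tx":0,"ty":0,"tz":0,"spin":0.14},
    {"hand":70,"tx":0,"ty":0,"tz":0,"spin":0.14},
    {"hand":70,"tx":0,"ty":0,"tz":0,"spin":0.14},
    {"hand":70,"tx":0,"ty":0,"tz":0,"spin":0.14},
    {"hand":70,"tx":0,"ty":0,"tz":0,"spin":0.14},
    {"hand":70,"tx":0,"ty":0,"tz":0,"spin":0.14},
    {"hand":70,"tx":0,"ty":0,"tz":0,"spin":0.14},
    {"hand":70,"tx":0,"ty":0,"tz":0,"spin":0},
  ],
)

```text
t: 1.95
tool_pos: [0.4532, 0.2737, 0.2143]
eef_rot: [-0.0, 0.731, 0.683, -0.0]
contact_force: [-0.4, 0.7, -0.6]
gripper_width: 0.764
grip_force: 0.0
```

Run:
```python
from h import *
o=get_obs();print(o["t"],o["tool_pos"],o["eef_rot"],o["joints"])
c=viewer.calibration("wrist");p,d=viewer.grab_frame("wrist");cv2.imwrite("pics/w2.png",p);W=world(c,d)
hsv=cv2.cvtColor(p,cv2.COLOR_BGR2HSV)
w=((hsv[...,0]<20)&(hsv[...,1]>120)&(hsv[...,2]>50)).astype(np.uint8)
for q in cv2.findContours(w,0,2)[0]:
    if cv2.contourArea(q)>150:
        m=cv2.drawContours(np.zeros_like(w),[q],-1,1,-1)>0; P=W[m&(d>0)];zt=np.percentile(P[:,2],80);T=P[P[:,2]>zt-.006]
        r=cv2.minAreaRect((T[:,:2]*1000).astype(np.float32));print(cv2.boundingRect(q),zt.round(4),np.round(r[0],1),np.round(r[1],1),round(r[2],1))
```

```text
1.95 [0.45316935 0.2736586  0.21428455] [-1.21224023e-04  7.30862645e-01  6.82524504e-01 -2.84090877e-04] [ 3.14807724e-01  4.07669215e-02  1.72426701e+00 -2.08245404e-05
  1.37717613e+00  3.83185512e-01]
```

View pics/w2.png

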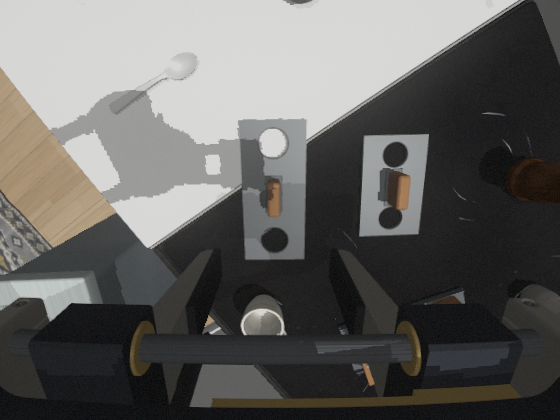

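The wrist view shows the long plate with its grip at (274,198), running up and down in the picture, and the short plate's grip at (398,190). The mug is at (263,318). I'll measure the grip with a looser mask.

Run:
```python
from h import *
c=viewer.calibration("wrist");p,d=viewer.grab_frame("wrist");W=world(c,d)
hsv=cv2.cvtColor(p,cv2.COLOR_BGR2HSV).astype(int)
w=((hsv[...,0]<22)&(hsv[...,1]>80)&(hsv[...,2]>40)&(d>0))
for k,(a,b,e,f) in {"long":(258,170,292,225),"short":(380,165,415,215)}.items():
    m=np.zeros_like(w);m[b:f,a:e]=1;P=W[m&w];zt=np.percentile(P[:,2],80);T=P[P[:,2]>zt-.004]
    r=cv2.minAreaRect((T[:,:2]*1000).astype(np.float32));print(k,len(T),zt.round(4),np.round(r[0],1),np.round(r[1],1),round(r[2],1))
g=((hsv[...,1]<60)&(p.max(2)>60)&(p.max(2)<180)).astype(np.uint8); g[:, :236]=0; g[:,312:]=0;g[:112]=0;g[265:]=0
dz=(np.abs(W[...,2]-.006)<.004)&(g>0)
print("holes")
for px,n in (([272,143],"h1"),([275,240],"h2")): print(n,(plane(c,[px],.006)*1000).round(1))
print("corners",(plane(c,[[240,119],[306,119],[306,260],[246,260]],.006)*1000).round(1))
```

```text
long 403 0.0414 [450.1 272.8] [42.7 13.6] 86.3
short 413 0.0414 [607.6 271.5] [42.4 15.8] 89.6
holes
h1 [[452.4 337.9   6. ]]
h2 [[447.6 206.2   6. ]]
corners [[414.8 369.6   6. ]
 [496.4 364.3   6. ]
 [489.8 172.7   6. ]
 [404.3 178.3   6. ]]
```

Grip is at (450.3, 273), long axis about 87°, holes 132 mm apart, so this is the right plate. I'll descend and grip.

Request:
send_rows(
  motion=[
    {"hand":70,"tx":-1,"ty":-3,"tz":40,"spin":-0.015},
    {"hand":70,"tx":0,"ty":0,"tz":40,"spin":0},
    {"hand":70,"tx":0,"ty":0,"tz":40,"spin":0},
    {"hand":70,"tx":0,"ty":0,"tz":40,"spin":0},
    {"hand":70,"tx":0,"ty":0,"tz":22,"spin":0},
    {"hand":70,"tx":0,"ty":0,"tz":12,"spin":0},
    {"hand":70,"tx":0,"ty":0,"tz":8,"spin":0},
    {"hand":70,"tx":0,"ty":0,"tz":0,"spin":0},
    {"hand":5,"tx":0,"ty":0,"tz":0,"spin":0},
    {"hand":5,"tx":0,"ty":0,"tz":0,"spin":0},
    {"hand":5,"tx":0,"ty":0,"tz":0,"spin":0},
    {"hand":5,"tx":0,"ty":0,"tz":0,"spin":0},
    {"hand":5,"tx":0,"ty":0,"tz":0,"spin":0},
    {"hand":5,"tx":0,"ty":0,"tz":0,"spin":0},
    {"hand":5,"tx":0,"ty":0,"tz":0,"spin":0},
    {"hand":5,"tx":0,"ty":0,"tz":0,"spin":0},
  ],
  force=45,
)

```text
t: 3.65
tool_pos: [0.4504, 0.2729, 0.0126]
eef_rot: [0.0, 0.726, 0.688, 0.0]
contact_force: [0.7, -0.5, -0.2]
gripper_width: 0.173
grip_force: 45.0
```

Request:
send_rows(
  motion=[
    {"hand":5,"tx":0,"ty":0,"tz":-10,"spin":0},
    {"hand":5,"tx":0,"ty":0,"tz":-20,"spin":0},
    {"hand":5,"tx":0,"ty":0,"tz":-25,"spin":0},
    {"hand":5,"tx":0,"ty":0,"tz":-25,"spin":0},
    {"hand":5,"tx":0,"ty":0,"tz":-25,"spin":0},
    {"hand":5,"tx":0,"ty":0,"tz":-25,"spin":0},
    {"hand":5,"tx":0,"ty":0,"tz":-25,"spin":0},
    {"hand":5,"tx":0,"ty":0,"tz":-15,"spin":0},
    {"hand":5,"tx":0,"ty":0,"tz":0,"spin":0.06},
    {"hand":5,"tx":0,"ty":0,"tz":0,"spin":0.13},
    {"hand":5,"tx":0,"ty":0,"tz":0,"spin":0.13},
    {"hand":5,"tx":0,"ty":0,"tz":0,"spin":0.13},
    {"hand":5,"tx":0,"ty":0,"tz":0,"spin":0.13},
    {"hand":5,"tx":0,"ty":0,"tz":0,"spin":0.13},
    {"hand":5,"tx":0,"ty":0,"tz":0,"spin":0.13},
    {"hand":5,"tx":0,"ty":0,"tz":0,"spin":0.13},
    {"hand":5,"tx":0,"ty":0,"tz":0,"spin":0.13},
    {"hand":5,"tx":0,"ty":0,"tz":0,"spin":0.08},
    {"hand":5,"tx":0,"ty":0,"tz":0,"spin":0.05},
    {"hand":5,"tx":0,"ty":0,"tz":0,"spin":0},
  ],
)

```text
t: 5.65
tool_pos: [0.4497, 0.2728, 0.1824]
eef_rot: [0.0, 0.99, 0.143, -0.001]
contact_force: [0.2, -0.4, -2.7]
gripper_width: 0.169
grip_force: 45.0
```

Request:
send_rows(
  motion=[
    {"hand":5,"tx":3,"ty":12,"tz":0,"spin":0},
    {"hand":5,"tx":4,"ty":28,"tz":0,"spin":0},
    {"hand":5,"tx":5,"ty":35,"tz":0,"spin":0},
    {"hand":5,"tx":5,"ty":35,"tz":0,"spin":0},
    {"hand":5,"tx":5,"ty":35,"tz":0,"spin":0},
    {"hand":5,"tx":5,"ty":35,"tz":0,"spin":0},
    {"hand":5,"tx":5,"ty":35,"tz":0,"spin":0},
    {"hand":5,"tx":4,"ty":30,"tz":0,"spin":0},
    {"hand":5,"tx":2,"ty":25,"tz":0,"spin":0},
    {"hand":5,"tx":2,"ty":15,"tz":0,"spin":0},
    {"hand":5,"tx":0,"ty":0,"tz":0,"spin":0},
    {"hand":5,"tx":0,"ty":0,"tz":0,"spin":0},
  ],
)

```text
t: 6.85
tool_pos: [0.5692, 0.0115, 0.1824]
eef_rot: [-0.0, 0.99, 0.143, -0.0]
contact_force: [-0.8, -0.4, -3.5]
gripper_width: 0.172
grip_force: 45.0
```

Run:
```python
from h import *
o=get_obs();print(o["t"],o["tool_pos"],o["eef_rot"],o["contact_force"])
c=viewer.calibration("wrist");p,d=viewer.grab_frame("wrist");cv2.imwrite("pics/w3.png",p);np.savez("w3.npz",p=p,d=d,E=c["extrinsics"])
```

```text
6.85 [0.56919109 0.0114521  0.18242782] [-4.32650557e-04  9.89654374e-01  1.43470977e-01 -3.34365212e-04] [-0.84081307 -0.40052522 -3.48709077]
```

View pics/w3.png

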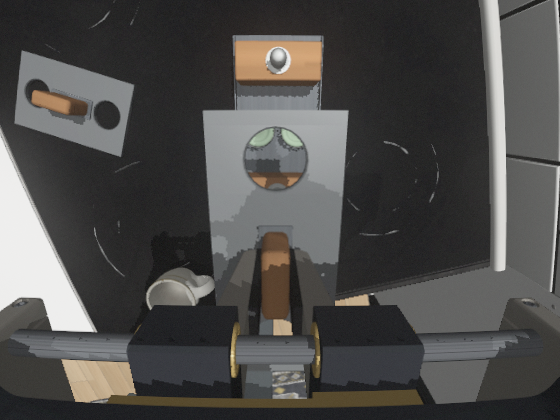

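The plate is held straight. The far block is at (279,62) with its pin tip at about (278,55), and the plate's far hole is at (275,158). I'll measure the pin, the block and the hole.

Run:
```python
from h import *
c=viewer.calibration("wrist");z=np.load("w3.npz");p,d=z["p"],z["d"];W=world(c,d)
hsv=cv2.cvtColor(p,cv2.COLOR_BGR2HSV).astype(int)
w=(hsv[...,0]<22)&(hsv[...,1]>80)&(hsv[...,2]>40)&(d>0)
m=np.zeros_like(w);m[30:95,225:335]=1;P=W[m&w];zt=np.percentile(P[:,2],70);T=P[P[:,2]>zt-.005]
r=cv2.minAreaRect((T[:,:2]*1000).astype(np.float32));print("block",zt.round(4),np.round(r[0],1),np.round(r[1],1),round(r[2],1))
Q=W[45:75,262:295].reshape(-1,3);Q=Q[Q[:,2]>.060];print("pin",len(Q),Q.mean(0).round(4),Q[:,2].max())
reg=np.zeros_like(w);reg[105:225,195:355]=1
pl=reg&(d>0)&(W[...,2]>.12)
print("plate top z",np.median(W[pl][:,2]))
r=cv2.minAreaRect((W[pl][:,:2]*1000).astype(np.float32));print("plate part",np.round(r[0],1),np.round(r[1],1),round(r[2],1))
A=np.c_[W[pl][:,:2],np.ones(pl.sum())];print("tilt",np.linalg.lstsq(A,W[pl][:,2],rcond=None)[0])
hole=((~pl)&reg).astype(np.uint8);hole[:122]=0;hole[192:]=0;hole[:,:240]=0;hole[:,312:]=0
q=max(cv2.findContours(hole,0,1)[0],key=cv2.contourArea)[:,0]
H=plane(c,q,np.median(W[pl][:,2]))[:,:2]*1000;print("hole",cv2.minEnclosingCircle(H.astype(np.float32)))
```

```text
block 0.0446 [708.5  51.5] [35.6 83.6] 16.4
pin 218 [0.7062 0.0511 0.0721] 0.35179457083669613
plate top z 0.1750070161435966
plate part [624.  29.] [69.8 84.5] 16.5
tilt [0.00018677 0.00169926 0.1748055 ]
hole ((630.4447631835938, 30.7788028717041), 18.23064422607422)
```

Request:
send_rows(
  motion=[
    {"hand":5,"tx":10,"ty":1,"tz":0,"spin":0},
    {"hand":5,"tx":20,"ty":1,"tz":0,"spin":0},
    {"hand":5,"tx":20,"ty":0,"tz":0,"spin":0},
    {"hand":5,"tx":20,"ty":0,"tz":0,"spin":0},
    {"hand":5,"tx":10,"ty":0,"tz":0,"spin":0},
    {"hand":5,"tx":0,"ty":0,"tz":10,"spin":0},
    {"hand":5,"tx":0,"ty":0,"tz":20,"spin":0},
    {"hand":5,"tx":0,"ty":0,"tz":20,"spin":0},
    {"hand":5,"tx":0,"ty":0,"tz":20,"spin":0},
    {"hand":5,"tx":0,"ty":0,"tz":10,"spin":0},
    {"hand":5,"tx":0,"ty":0,"tz":10,"spin":0},
    {"hand":5,"tx":0,"ty":0,"tz":0,"spin":0},
    {"hand":5,"tx":0,"ty":0,"tz":0,"spin":0},
  ],
)

```text
t: 8.2
tool_pos: [0.6473, 0.0318, 0.0932]
eef_rot: [0.0, 0.99, 0.143, 0.0]
contact_force: [-0.2, -0.0, -3.4]
gripper_width: 0.171
grip_force: 45.0
```

Run:
```python
from h import *
o=get_obs();print(o["t"],o["tool_pos"],o["eef_rot"],o["contact_force"])
c=viewer.calibration("wrist");p,d=viewer.grab_frame("wrist");cv2.imwrite("pics/w4.png",p);np.savez("w4.npz",p=p,d=d)
```

```text
8.2 [0.64726081 0.0318304  0.09324494] [1.35488733e-04 9.89654745e-01 1.43468543e-01 4.94941523e-04] [-0.20486716 -0.04717426 -3.44734294]
```

View pics/w4.png

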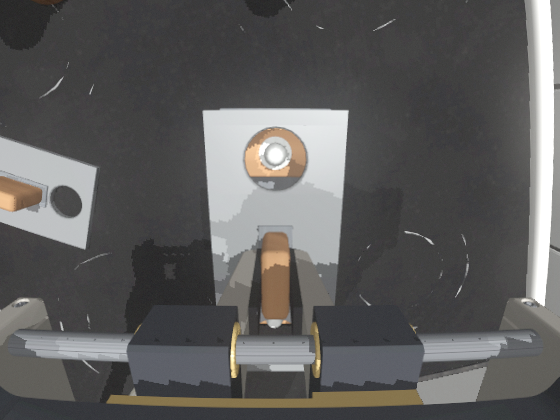

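The far pin (276,154) shows almost in the middle of the hole (275,158). I'll lower it gently.

Request:
send_rows(
  motion=[
    {"hand":5,"tx":0,"ty":0,"tz":5,"spin":0},
    {"hand":5,"tx":0,"ty":0,"tz":6,"spin":0},
    {"hand":5,"tx":0,"ty":0,"tz":6,"spin":0},
    {"hand":5,"tx":0,"ty":0,"tz":6,"spin":0},
    {"hand":5,"tx":0,"ty":0,"tz":5,"spin":0},
    {"hand":5,"tx":0,"ty":0,"tz":3,"spin":0},
    {"hand":5,"tx":0,"ty":0,"tz":2,"spin":0},
    {"hand":5,"tx":0,"ty":0,"tz":0,"spin":0},
    {"hand":5,"tx":0,"ty":0,"tz":0,"spin":0},
  ],
)

```text
t: 9.15
tool_pos: [0.6471, 0.0318, 0.0599]
eef_rot: [0.0, 0.99, 0.143, 0.0]
contact_force: [0.3, 0.5, -3.2]
gripper_width: 0.169
grip_force: 45.0
```

Request:
send_rows(
  motion=[
    {"hand":5,"tx":0,"ty":0,"tz":1,"spin":0},
    {"hand":5,"tx":0,"ty":0,"tz":1,"spin":0},
    {"hand":5,"tx":0,"ty":0,"tz":0,"spin":0},
    {"hand":5,"tx":0,"ty":0,"tz":0,"spin":0},
  ],
)

```text
t: 9.55
tool_pos: [0.6469, 0.0318, 0.0577]
eef_rot: [0.0, 0.99, 0.143, 0.0]
contact_force: [0.6, 1.1, -3.4]
gripper_width: 0.172
grip_force: 45.0
```

Request:
send_rows(
  motion=[
    {"hand":5,"tx":0,"ty":0,"tz":0.7,"spin":0},
    {"hand":5,"tx":0,"ty":0,"tz":0.3,"spin":0},
    {"hand":5,"tx":0,"ty":0,"tz":0,"spin":0},
  ],
)

```text
t: 9.85
tool_pos: [0.6469, 0.0318, 0.0576]
eef_rot: [0.0, 0.99, 0.143, -0.0]
contact_force: [-4.4, 0.4, 4.1]
gripper_width: 0.17
grip_force: 45.0
```

It's in contact and seated at the expected height. I'll release and retreat.

Request:
send_rows(
  motion=[
    {"hand":50,"tx":0,"ty":0,"tz":0,"spin":0},
    {"hand":50,"tx":0,"ty":0,"tz":0,"spin":0},
    {"hand":50,"tx":0,"ty":0,"tz":0,"spin":0},
    {"hand":50,"tx":0,"ty":0,"tz":0,"spin":0},
    {"hand":50,"tx":0,"ty":0,"tz":0,"spin":0},
    {"hand":50,"tx":0,"ty":0,"tz":-10,"spin":0},
    {"hand":50,"tx":0,"ty":0,"tz":-20,"spin":0},
    {"hand":50,"tx":0,"ty":0,"tz":-30,"spin":0},
    {"hand":50,"tx":0,"ty":0,"tz":-30,"spin":0},
    {"hand":50,"tx":0,"ty":0,"tz":-30,"spin":0},
    {"hand":50,"tx":0,"ty":0,"tz":-20,"spin":0},
    {"hand":50,"tx":0,"ty":0,"tz":-10,"spin":0},
    {"hand":50,"tx":0,"ty":0,"tz":0,"spin":0},
    {"hand":50,"tx":0,"ty":0,"tz":0,"spin":0},
  ],
)

```text
t: 11.25
tool_pos: [0.6463, 0.0318, 0.2056]
eef_rot: [-0.0, 0.99, 0.143, -0.001]
contact_force: [-0.2, -0.3, -0.3]
gripper_width: 0.544
grip_force: 0.0
```

Run:
```python
from h import *
o=get_obs();print(o["t"],o["tool_pos"],o["contact_force"])
c=viewer.calibration("wrist");p,d=viewer.grab_frame("wrist");cv2.imwrite("pics/w5.png",p);W=world(c,d)
hsv=cv2.cvtColor(p,cv2.COLOR_BGR2HSV).astype(int)
w=(hsv[...,0]<22)&(hsv[...,1]>80)&(hsv[...,2]>40)&(d>0)&(abs(W[...,2]-.085)<.006)
P=W[w];r=cv2.minAreaRect((P[:,:2]*1000).astype(np.float32));print("grip",np.median(P[:,2]),np.round(r[0],1),np.round(r[1],1),round(r[2],1))
m=(abs(W[...,2]-.051)<.005)&(d>0)&(hsv[...,1]<80);A=np.c_[W[m][:,:2],np.ones(m.sum())]
print("plate z",m.sum(),np.median(W[m][:,2]),np.linalg.lstsq(A,W[m][:,2],rcond=None)[0])
```

```text
11.25 [0.64631802 0.03183083 0.20557531] [-0.1770248  -0.32856298 -0.28285344]
grip 0.08574552152905568 [645.   31.7] [44.  13.8] 16.2
plate z 11534 0.05025763804678887 [ 0.002282   -0.00241584  0.04883174]
```

View pics/w5.png

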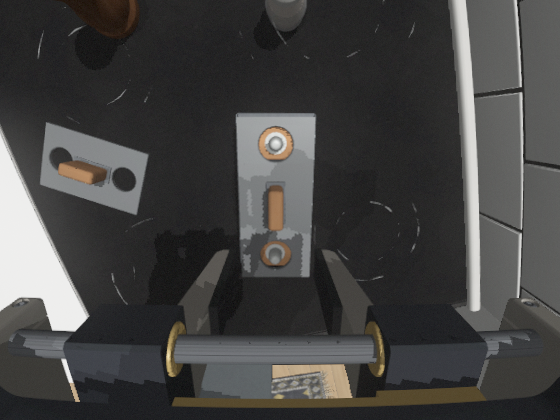

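Both pins stand through the holes, at (276,144) and (275,254). The plate is level at z = 0.050 and centred at (645, 32). The short plate, at (97,168), hasn't been touched.

```bash
python3 -c "
from bench import ctrl; print(ctrl.hand_in())"
```

```text
the job is handed in; nothing more can be done
None
```

The long plate lies flat on the warmer's two blocks with both pins through its holes, the gripper is clear, the shorter plate was left where it lay, and the job was handed in at about 11 s; no verdict came back.

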